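# Set the bead tray's cover to blue

## Task

Push the orange arm round with a fingertip until the opening in the grey cover of the bead tray stands squarely over the blue beads, then push the red catch fully shut over the cover's rim. Only push gently, do not pinch or grip anything, and leave the jar, the glue gun, the cup and the wooden hoop where they are.

Things in the scene. Friction and masses are not known exactly. Their poses are not given: they have to be found in the camera images.
- tray: Round bead tray, 252 mm across, fixed on a 12 mm plywood board on the table. Six 60 degree compartments; each piece of its rim (top 38 mm above the table) has the colour of its beads: blue, yellow, red, white, green, purple, counter-clockwise from above. Origin on the cover's turning axis, 12 mm above the table; x axis points to the middle of the blue compartment, z up
- cover: Grey round cover, 210 mm across, top face 44 mm above the table; turns either way about the tray's axis, no end stops, cannot be lifted off. Light friction (0.12 N m), stays where left. One opening, a 36 degree sector; opposite it an upright orange arm. Steel hub 32 mm across, 18 mm tall. Origin on the axis, 39 mm above the table; x axis to the middle of the opening, -x along the orange arm, z up
- opening (a point): middle of the cover's opening, 70 mm from the turning axis, at the height of the cover's top
- orange_arm (a point): A point inside the orange arm, midway through its thickness, 70 mm from the turning axis, 59 mm above the table. The arm is a radial fin 10 mm thick, from 35 to 90 mm from the axis, rising 30 mm above the cover (to 74 mm above the table); it needs some 2 N to push
- blue_middle (a point): point above the middle of the blue compartment, 70 mm from the turning axis, at cover height; the opening's middle belongs over it
- catch: Red catch, an upright bar 9 mm thick, from 50 to 74 mm above the table, reaching 73 mm from its pivot. Swings 90 degrees between stops: fully open it lies alongside the tray, fully shut it points to the tray's axis, tip 6 mm above the cover's rim. Shuts counter-clockwise seen from above. Starts within 0.3 rad of open. Friction 0.05 N m, stays where left. Origin on pivot axis, 50 mm up; x axis along the bar
- catch_home (a point): where the catch's tip (catch_tip) stands when the catch is fully shut at its end stop: above the cover's rim, 92 mm from the cover's axis on the line to the pivot
- catch_pivot (a point): On the vertical turning axis of the catch, at the height of its lower edge (50 mm above the table), 165 mm from the cover's axis; the steel post here is 24 mm across, its top 76 mm above the table
- catch_tip (a point): outer end of the red catch, 73 mm from its pivot, mid height
- jar: closed round bead jar, pale blue with white lid, 52 mm across, 70 mm tall, about 150 g, loose, beside the board on its far side from the catch; origin at centre of underside
- glue_gun: lime green craft glue gun lying on its side on the table beyond the board, about 140 x 115 x 30 mm, loose; origin under the middle of its barrel, barrel along its x axis, grip to its -y
- cup: empty yellow cup, 72 mm across the rim, 85 mm tall, loose, standing near the catch end of the board; origin at centre of underside
- hoop: plain wooden weaving hoop lying flat, 90 mm across, 10 mm thick, loose, beyond the board; origin at centre of underside
Not all that is in view belongs to the job. There is more than one size of the cup; the one meant has the size given above.

How it is judged (in metres and radians):
On the way, in this order (a step that is already met when the one before it is completed fails the run):
1. the opening stands over the blue beads, the cover at rest, the catch still open (horizontal distance between opening and blue_middle below 0.012 m and angular speed of cover below 0.1 rad/s and horizontal distance between catch_tip and catch_home above 0.06 m), for 0.2 s.
2. the catch is pushed shut (horizontal distance between catch_tip and catch_home below 0.012 m), for 0.1 s.
At the end, for the whole second after the job is handed in: The middle of the opening is within 12 mm (10 degrees) of the middle of the blue compartment, the cover is at rest, the tip of the catch is within 12 mm of its fully shut place, and jar, glue gun, cup and hoop are within 30 mm of where they stood, jar and cup upright (horizontal distance between opening and blue_middle below 0.012 m and angular speed of cover below 0.05 rad/s and horizontal distance between catch_tip and catch_home below 0.012 m and angle between each of jar, cup's own z axis and vertical below 0.2 rad and distance of each of jar, glue_gun, cup, hoop from where it was at the start of the episode below 0.03 m); the robot touches nothing.
It fails at once if a bystander is lifted, carried or shoved away (30 mm) (distance of any of jar, glue_gun, cup, hoop from where it was at the start of the episode above 0.03 m).
It fails at once if the cover is gripped or pushed roughly (more than 35 N between fingers and cover) (contact force between the fingers and cover above 35 N).
It fails at once if the catch is gripped or pushed roughly (more than 40 N between fingers and catch) (contact force between the fingers and catch above 40 N).
It fails at once if a bystander is gripped or pressed (more than 15 N from the fingers) (contact force between the fingers and jar above 15 N or contact force between the fingers and glue_gun above 15 N or contact force between the fingers and cup above 15 N or contact force between the fingers and hoop above 15 N).
It fails at once if the catch is shut while the opening is away from blue (horizontal distance between catch_tip and catch_home below 0.04 m and horizontal distance between opening and blue_middle above 0.02 m).
It also fails if it takes over 58 s, if anything falls off the work surface, if the arm or the gripper's body presses on something with over 40 N, if the wrist force passes 120 N, or if a joint passes its speed limit or range.

## Robot

A 6-joint arm with a two-finger parallel gripper is mounted at the origin on the work surface. World frame = base frame: x ahead of the robot, y to its left, z up, the work surface at z = 0. Lengths are in m, angles in degrees, forces in N, time in s.
With the tool pointing down it reaches from about 0.35 to 0.875 m from the base axis. Payload 15.5 kg.
Tool frame: the origin (TCP) lies at the very end of the fingers, on their centre line; the grasp point (between the pads) lies 19 mm behind it; z points along the fingers, y is the direction in which the jaws open and shut (so a half turn about z gives the same grasp; the last joint's range is limited). The gripper opens to 85 mm and grips with 20 to 120 N. Pads are 22 mm wide; open, the fingers measure 114 mm over their backs; the gripper's body (76 mm by 85 mm) begins 54 mm behind the grasp point. The pads swing forward as they close: fully open they stand 13 mm farther back than shut.
Start: joints at [59.674, 28.281, 77.091, -0, 74.628, -5.472], TCP at [0.263, 0.567, 0.194] pointing down, gripper open.
Joint ranges: [-166.48, 166.48], [-47.26, 123.95], [12.59, 153.08], [-70.14, 250.14], [6.76, 159.57], [-176.63, 176.63]. Speed limits (degrees/s): [108.29, 108.29, 147.25, 172.46, 172.46, 172.46].

## Interface

Orientations are given as a 3x3 rotation matrix whose columns are the frame's x, y, z axes.
In Python, from plant import readout, eyes, job, finder gives the robot as it stands. The module is installed in compiled form; this text tells all that it offers.
- The arm moves only by the shell command python3 -m crank 'ROWS'. ROWS is JSON, a list of rows, each a list of 7 numbers: the turn, a rotation vector about the tool's x, y, z in degrees, then the shift along the tool's x, y, z in m, then the opening, from 0 (shut) to 1 (fully open). A call has 1 to 20 rows; each row shifts and turns the commanded pose from where the row before left it, along the tool's axes as they then stand; what a row does not reach is not made up. A row lasts 1/10 s, in which the tool goes at most 50 mm and 8.59 degrees, less where a joint would pass 70% of its speed; a pose out of reach is approached as far as the arm can. A call is refused whole if a number of a shift passes 0.05 or a number of a turn 8.59, either way. A call with a gripper value outside its range is refused whole. The fingers move at their own pace and stop on an object; the grip force is fixed at half the most. Time passes only in rows, so rows that do not move let the fingers close. It gives the time, the measured TCP pose, the force and the opening at its end, in the units of the state.
- readout.read_state(): the state, without advancing time (a new reading comes with each control period).
- eyes.get_image(name): name is "scene" or "top" or "wrist"; returns the picture (420x560x3 uint8, red, green, blue); there is no depth.
- eyes.camera_model(name): a dict with "intrinsics" (3x3 intrinsics, pixels), "R" (3x3) and "t" (3): a world point X has camera coordinates R X + t; the wrist camera has in their place "tool_from_camera" (4x4, takes a point from camera to tool coordinates, whose origin is the TCP and whose axes are the flange's). Camera axes: x right, y down, z forward; pixel columns grow to the right and rows downward; lengths in m; the calibration is good to about 2 mm. A picture is of the moment at which its call begins: read the wrist's pose just before it. camera_model takes no time and is no camera call.
- job.hand_in(): hands the job in, once; it reports no verdict.
Trained networks look in the newest picture that a camera, given by its name, has taken for a name from the list of things; names that differ only in an ending like _2 or _b are one class to them, and where a whole thing is asked for, a point or a joint stands for the part that bears it (a point fixed in the world has none). Each returns a list of dicts, best first, with "confidence" (0 to 1); they miss things now and then, are a little off and sometimes report something else, mostly with a low value. They report only what shows in the picture. A call takes as long as a camera call. They do not tell look-alikes from the thing itself.
- finder.outline_of(camera, query): "pixels" (420x560 bool, what is visible of it) and "box" ([left, top, width, height] in pixels, round what is visible of it).
The state is a dict: "time": time; "qpos": joint angles; "joint_velocities": joint speeds; "joint_torque": joint torques, N m; "ee_pos": TCP position; "orientation": TCP orientation; "contact_force": force on the tool from outside, world axes, zero at the start; "wrist_torque": the same for the moment, N m; "opening": finger opening in m.
Only numpy, scipy, OpenCV 4.12 (cv2) and the standard library are available. Lean on these libraries where they do the work, as an engineer would, in place of code of your own. Each camera call takes 0.05 s, during which the arm holds its last target. There are 200 camera calls.

## Working session

There is one attempt and no reset: what is moved stays moved. The work goes in short steps, Python scripts to look and compute and a shell command to move; the robot and the scene stay as the last step left them, time stands still between calls to the robot, and variables do not carry over. Pictures are saved under pics/ and viewed, about 8 in all and at most 12, crops included, and the job is handed in when it is done.

```bash
mkdir -p pics; python3 - <<'E'
from plant import readout, eyes, finder
import cv2,numpy as np
s=readout.read_state();print(s['time'],s['ee_pos'],np.round(s['orientation'],3).tolist(),s['opening'])
for c in ['scene','top']:
    im=eyes.get_image(c);cv2.imwrite(f'pics/{c}0.png',im[:,:,::-1])
    m=eyes.camera_model(c);print(c,np.round(m['intrinsics'],1).tolist(),np.round(m['R'],4).tolist(),np.round(m['t'],4).tolist())
for q in ['tray','cover','orange_arm','opening','catch','jar','glue_gun','cup','hoop']:
    for d in finder.outline_of('top',q):
        ys,xs=np.nonzero(d['pixels']);print(q,round(d['confidence'],2),d['box'],len(xs),xs.mean().round(1),ys.mean().round(1))
E
```

```text
0.0 [0.26246364 0.56677685 0.19310319] [[-0.907, 0.42, -0.001], [0.42, 0.907, -0.001], [0.0, -0.001, -1.0]] 0.08547552599434274
scene [[472.3, 0.0, 281.1], [0.0, 472.3, 204.0], [0.0, 0.0, 1.0]] [[0.6375, 0.7704, -0.0027], [0.6392, -0.5309, -0.5564], [-0.4301, 0.353, -0.8309]] [-0.3577, -0.3171, 1.5516]
top [[464.3, 0.0, 273.9], [0.0, 464.3, 208.5], [0.0, 0.0, 1.0]] [[0.0393, -0.9992, 0.0011], [-0.9776, -0.0386, -0.207], [0.2068, 0.007, -0.9783]] [-0.0272, 0.5578, 0.9711]
cover 0.56 [215.2, 167.8, 88.4, 91.2] 6015 257.4 215.7
orange_arm 0.71 [215.0, 166.2, 95.5, 91.7] 6130 257.6 215.3
opening 0.53 [184.3, 147.1, 177.7, 149.4] 7682 289.6 229.0
catch 0.72 [328.8, 198.8, 7.5, 36.6] 213 333.2 219.4
jar 0.65 [160.5, 167.4, 26.2, 30.5] 585 173.4 181.0
glue_gun 0.76 [245.9, 112.6, 62.8, 45.9] 1247 284.3 136.5
cup 0.87 [426.0, 265.8, 32.5, 24.1] 534 441.9 279.5
cup 0.84 [371.2, 257.2, 38.3, 34.2] 968 390.0 274.6
cup 0.8 [363.8, 315.4, 28.5, 24.1] 414 380.5 328.5
cup 0.67 [158.8, 164.6, 29.0, 32.2] 591 173.0 180.8
cup 0.19 [179.0, 150.5, 185.3, 148.8] 7924 288.6 228.4
hoop 0.88 [330.8, 141.2, 30.4, 37.8] 472 347.3 159.4
```

View pics/top0.png

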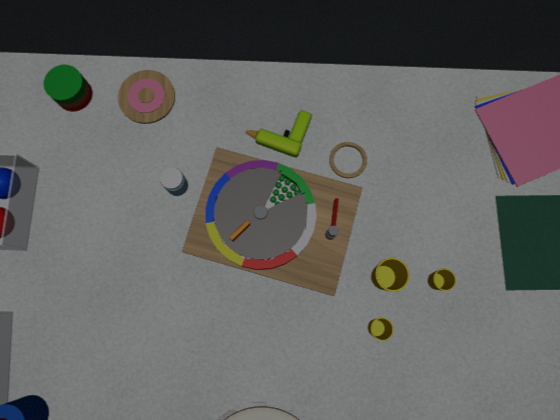

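View pics/scene0.png

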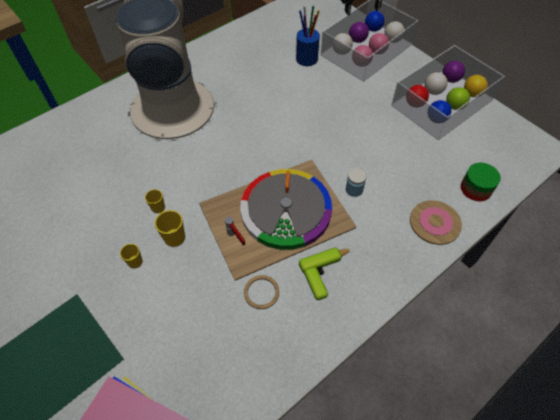

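```bash
cat >h.py <<'E'
from plant import readout, eyes, finder
import cv2,numpy as np
from scipy.optimize import least_squares
def bp(c,uv,z):
    m=eyes.camera_model(c);uv=np.atleast_2d(uv).astype(float)
    d=np.c_[uv,np.ones(len(uv))]@np.linalg.inv(m['intrinsics']).T@m['R'];o=-m['R'].T@m['t']
    return o[:2]+d[:,:2]*((z-o[2])/d[:,2])[:,None]
def masks(im):
    h=cv2.cvtColor(im,cv2.COLOR_RGB2HSV);H,S,V=[h[...,i].astype(int) for i in range(3)]
    s=(S>140)&(V>60)
    return dict(blue=s&(H>105)&(H<128),yellow=s&(H>23)&(H<33),red=s&((H<5)|(H>174)),green=s&(H>50)&(H<75),purple=s&(H>132)&(H<165),orange=s&(H>7)&(H<20))
def measure(c='top',verbose=True):
    im=eyes.get_image(c);M=masks(im);pts={}
    C0=bp(c,[[261,213]],.062)[0] if c=='top' else bp(c,[[286,203]],.062)[0]
    for k,z in dict(blue=.038,yellow=.038,red=.038,green=.038,purple=.038,orange=.068).items():
        v,u=np.nonzero(M[k]);p=bp(c,np.c_[u,v],z);r=np.linalg.norm(p-C0,axis=1)
        pts[k]=p[(r>.105)&(r<.132)] if k!='orange' else p[(r>.03)&(r<.095)]
        if k=='red':
            pz=bp(c,np.c_[u,v],.074);rr=np.linalg.norm(pz-C0,axis=1);pts['catch']=pz[(rr>.135)&(rr<.2)]
    rim=np.vstack([pts[k] for k in ['blue','yellow','red','green','purple']])
    f=least_squares(lambda x:np.linalg.norm(rim-x[:2],axis=1)-x[2],[*C0,.12],loss='soft_l1',f_scale=.002).x
    C=f[:2]
    off=dict(blue=0,yellow=60,red=120,green=240,purple=300)
    a={k:np.degrees(np.angle(np.mean(np.exp(1j*np.arctan2(*(pts[k]-C).T[::-1]))))) for k in off}
    est=[(a[k]-off[k]+180)%360-180 for k in off]
    blue=np.degrees(np.angle(np.exp(1j*np.radians(est)).mean()))
    o=pts['orange'].mean(0)-C
    oa=np.degrees(np.arctan2(o[1],o[0]))
    if verbose:
        print(c,'C0',C0.round(4),'fit',f.round(4),'n',{k:len(v) for k,v in pts.items()});print('blue ests',np.round(est,1))
    print('blue',blue.round(1),'arm',oa.round(1),'r',np.linalg.norm(o).round(4),'opening err deg',((oa+180-blue+180)%360-180).round(1))
    return im,C,blue,oa,pts['catch']
E
python3 - <<'E'
from h import *
for c in ['top','scene']:
    im,C,b,o,k=measure(c)
    if len(k):
        m=k.mean(0);w,v=np.linalg.eigh(np.cov((k-m).T));q=(k-m)@v[:,1]
        print('catch ends',(m+q.min()*v[:,1]).round(4),(m+q.max()*v[:,1]).round(4),'n',len(k),'width',np.sqrt(w[0]*12).round(4))
print('post top',bp('top',[[332,232]],.076))
P=bp('top',[[332,232]],.076)[0]
print('jar lid',bp('top',[[172,176]],.07),'cup',bp('top',[[393,270]],.085),'hoop',bp('top',[[348,160]],.01))
E
```

```text
top C0 [0.5464 0.0228] fit [0.5504 0.025  0.1165] n {'blue': 402, 'yellow': 436, 'red': 381, 'catch': 101, 'green': 393, 'purple': 313, 'orange': 122}
blue ests [72.4 72.3 72.5 73.9 74.1]
blue 73.0 arm 135.6 r 0.0618 opening err deg -117.4
catch ends [ 0.584  -0.1407] [ 0.5242 -0.1351] n 101 width 0.0083
scene C0 [0.5606 0.0178] fit [0.554  0.0221 0.1179] n {'blue': 211, 'yellow': 132, 'red': 199, 'catch': 75, 'green': 191, 'purple': 214, 'orange': 57}
blue ests [71.7 71.  73.9 72.8 75.1]
blue 72.9 arm 136.3 r 0.0593 opening err deg -116.6
catch ends [ 0.5859 -0.1453] [ 0.5248 -0.1389] n 75 width 0.0091
post top [[ 0.50793607 -0.13253203]]
jar lid [[0.62087523 0.22406028]] cup [[ 0.43077175 -0.26056716]] hoop [[ 0.69337846 -0.17623296]]
```

```bash
python3 - <<'E'
import cv2
im=cv2.imread('pics/top0.png')[135:305,150:420];cv2.imwrite('pics/crop0.png',cv2.resize(im,None,fx=2.9,fy=2.9,interpolation=cv2.INTER_CUBIC))
E
```

```text
(no output)
```

View pics/crop0.png

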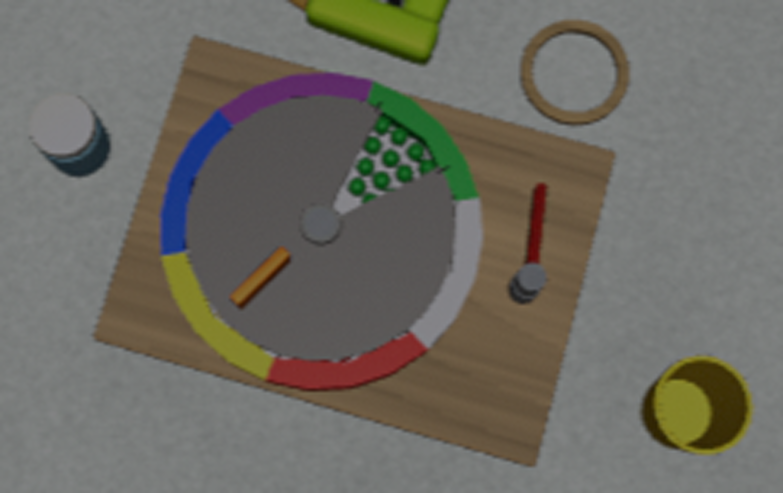

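```bash
python3 -m crank '[[0,0,0,-0.0312,-0.0226,0,0],[0,0,0,-0.0312,-0.0226,0,0],[0,0,0,-0.0312,-0.0226,0,0],[0,0,0,-0.0312,-0.0226,0,0],[0,0,0,-0.0312,-0.0226,0,0],[0,0,0,-0.0312,-0.0226,0,0],[0,0,0,-0.0312,-0.0226,0,0],[0,0,0,-0.0312,-0.0226,0,0],[0,0,0,-0.0312,-0.0226,0,0],[0,0,0,-0.0312,-0.0226,0,0],[0,0,0,-0.0312,-0.0226,0,0],[0,0,0,-0.0312,-0.0226,0,0],[0,0,0,-0.0312,-0.0226,0,0],[0,0,0,-0.0312,-0.0226,0,0]]'; python3 -m crank '[[0,0,8.5,0,0,0,0],[0,0,8.5,0,0,0,0],[0,0,8.5,0,0,0,0],[0,0,8.5,0,0,0,0],[0,0,8.5,0,0,0,0],[0,0,8.5,0,0,0,0],[0,0,8.5,0,0,0,0],[0,0,8.5,0,0,0,0],[0,0,8.5,0,0,0,0],[0,0,8.5,0,0,0,0],[0,0,8.5,0,0,0,0],[0,0,8.5,0,0,0,0],[0,0,7,0,0,0,0],[0,0,0,0,0,0,0],[0,0,0,0,0,0,0]]'
```

```text
time: 2.05
ee_pos: [0.5267, 0.0949, 0.1938]
orientation: [[-0.907, 0.42, 0.0], [0.42, 0.907, 0.0], [-0.0, 0.0, -1.0]]
contact_force: [0.6, 0.1, -0.2]
opening: -0.0001
time: 3.55
ee_pos: [0.5261, 0.0964, 0.1938]
orientation: [[0.69, 0.724, 0.0], [0.724, -0.69, -0.0], [0.0, 0.0, -1.0]]
contact_force: [0.4, -0.2, -0.7]
opening: -0.0
```

```bash
python3 -m crank '[[0,0,0,0,0,0.03,0],[0,0,0,0,0,0.03,0],[0,0,0,0,0,0.03,0],[0,0,0,0,0,0.02,0],[0,0,0,0,0,0.015,0],[0,0,0,0,0,0.013,0],[0,0,0,0,0,0,0]]'; python3 - <<'E'
from h import *
im=eyes.get_image('top')[135:305,150:420];cv2.imwrite('pics/c1.png',cv2.resize(im,None,fx=2.9,fy=2.9,interpolation=cv2.INTER_CUBIC)[:,:,::-1])
s=readout.read_state()
C=np.array([.550,.0245]);p=s['ee_pos'][:2];o=s['orientation']
print(((C-p)@o[:2,:2]).round(4))
E
```

```text
time: 4.25
ee_pos: [0.5251, 0.0963, 0.0543]
orientation: [[0.691, 0.723, -0.003], [0.723, -0.691, -0.0], [-0.002, -0.002, -1.0]]
contact_force: [0.2, -0.1, 0.2]
opening: -0.0001
[-0.0351  0.0673]
```

View pics/c1.png

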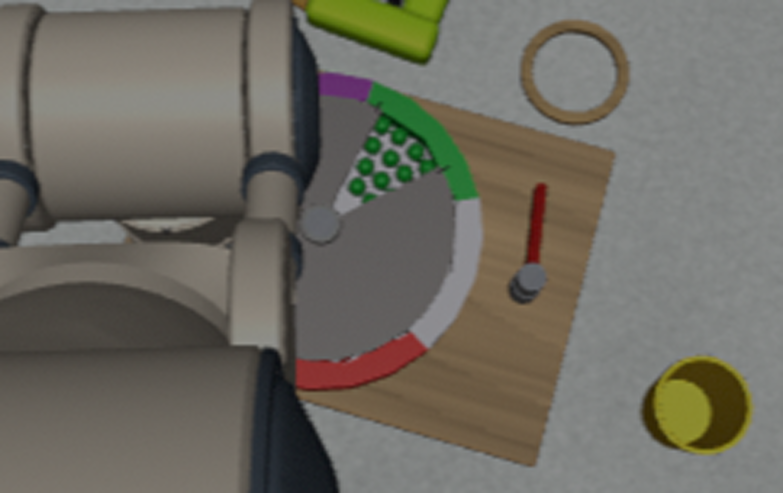

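```bash
python3 -m crank '[[0,0,0,-0.006,0,0,0],[0,0,0,-0.006,0,0,0],[0,0,0,-0.004,0,0,0],[0,0,0,-0.002,0,0,0],[0,0,0,0,0,0,0],[0,0,-3,-0.0035,-0.0008,0,0],[0,0,-3,-0.0035,-0.0008,0,0],[0,0,-3,-0.0035,-0.0008,0,0],[0,0,-3,-0.0035,-0.0008,0,0],[0,0,-3,-0.0035,-0.0008,0,0],[0,0,-3,-0.0035,-0.0008,0,0],[0,0,-3,-0.0035,-0.0008,0,0],[0,0,-3,-0.0035,-0.0008,0,0],[0,0,-3,-0.0035,-0.0008,0,0],[0,0,0,0,0,0,0]]'; python3 - <<'E'
from h import *
im=eyes.get_image('top')[135:305,150:420];cv2.imwrite('pics/c2.png',cv2.resize(im,None,fx=2.9,fy=2.9,interpolation=cv2.INTER_CUBIC)[:,:,::-1])
s=readout.read_state()
C=np.array([.550,.0245]);p=s['ee_pos'][:2];o=s['orientation']
print(((C-p)@o[:2,:2]).round(4))
E
```

```text
time: 5.8
ee_pos: [0.491, 0.0605, 0.0558]
orientation: [[0.289, 0.957, 0.0], [0.957, -0.289, 0.0], [0.0, 0.0, -1.0]]
contact_force: [0.3, -0.2, -0.4]
opening: -0.0002
[-0.0175  0.0668]
```

View pics/c2.png

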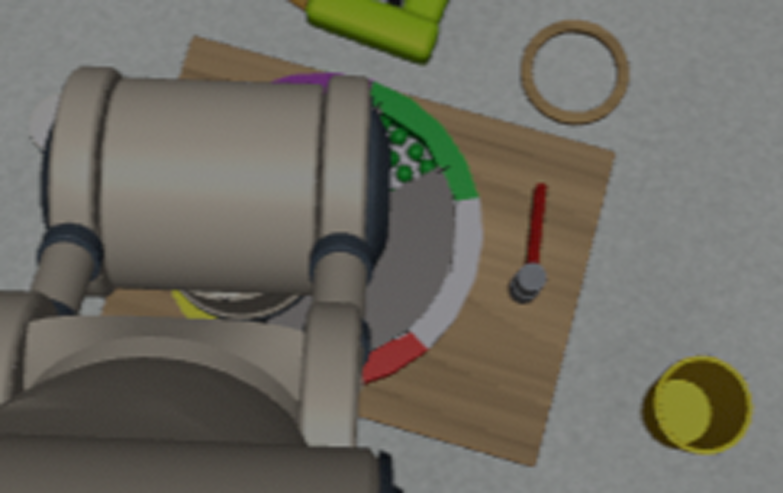

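```bash
python3 - <<'E'
from h import *
a=eyes.get_image('scene');w=eyes.get_image('wrist')
a=cv2.resize(a[130:290,180:380],(560,448),interpolation=cv2.INTER_CUBIC)
w=cv2.resize(w,(560*3//7,180))
print(eyes.camera_model('wrist'))
cv2.imwrite('pics/sw.png',cv2.hconcat([a,cv2.copyMakeBorder(w,0,268,0,0,cv2.BORDER_CONSTANT)])[:,:,::-1])
E
```

```text
{'intrinsics': array([[302.94989192,   0.        , 281.41172415],
       [  0.        , 302.94989192, 215.39674333],
       [  0.        ,   0.        ,   1.        ]]), 'tool_from_camera': array([[ 1.38741581e-03, -9.62476773e-01, -2.71360529e-01,
         6.90823884e-02],
       [ 9.99998918e-01,  1.46816970e-03, -9.45786958e-05,
        -5.08013840e-05],
       [ 4.89433104e-04, -2.71360104e-01,  9.62477768e-01,
        -1.81050046e-01],
       [ 0.00000000e+00,  0.00000000e+00,  0.00000000e+00,
         1.00000000e+00]])}
```

View pics/sw.png

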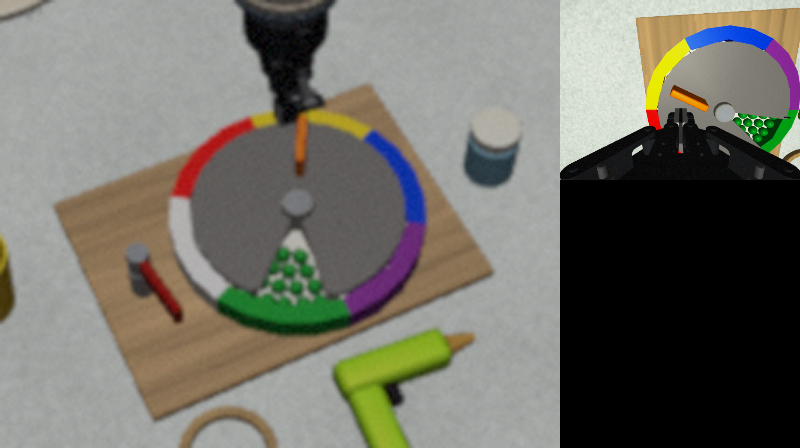

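```bash
python3 - <<'E'
from h import *
s=readout.read_state();p=np.array(s['ee_pos'])
def pr(c,X):
    m=eyes.camera_model(c);x=m['intrinsics']@(m['R']@X+m['t']);return (x[:2]/x[2]).round(1)
for c in['top','scene']: print(c,'tcp',pr(c,p),[pr(c,np.array([.55+.07*np.cos(a),.0245+.07*np.sin(a),.059])) for a in np.radians([135.8])])
print('scene crop',(pr('scene',p)-[180,130])*2.8,(pr('scene',p+[0,0,-.012])-[180,130])*2.8)
# wrist
m=eyes.camera_model('wrist');T=np.array(m['tool_from_camera']);Ti=np.linalg.inv(T);R=np.array(s['orientation'])
def pw(X):
    t=R.T@(np.array(X)-p);c=Ti@np.r_[t,1];x=m['intrinsics']@c[:3];return (x[:2]/x[2]).round(1)
print('wrist tcp',pw(p),'hub',pw([.55,.0245,.062]),'arm pt',pw([.55+.07*np.cos(2.37),.0245+.07*np.sin(2.37),.074]))
im=eyes.get_image('wrist');cv2.imwrite('pics/w.png',im[:,:,::-1])
E
```

```text
top tcp [242.6 237.5] [array([237. , 233.2])]
scene tcp [281.8 180.2] [array([287.2, 179.1])]
scene crop [285.04 140.56] [285.04 147.56]
wrist tcp [281.5 242.6] hub [386.9 272.5] arm pt [289.5 230.3]
```

View pics/w.png

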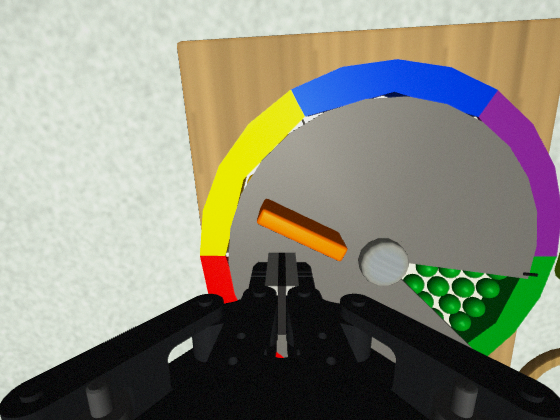

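```bash
python3 - <<'E'
from h import *
s=readout.read_state();p=np.array(s['ee_pos']);print(p)
m=eyes.camera_model('wrist');Ti=np.linalg.inv(np.array(m['tool_from_camera']))
for h in [0,.01,.02,.03,.04]:
    r=[]
    for x in [-.011,0,.011]:
        c=Ti@np.array([x,.008,-h,1]);q=m['intrinsics']@c[:3];r.append((q[:2]/q[2]).round(0).tolist())
    ms=eyes.camera_model('scene');q=ms['intrinsics']@(ms['R']@(p+[0,0,h])+ms['t'])
    print(h,r,'scenecrop',((q[:2]/q[2]-[180,130])*2.8).round())
im=eyes.get_image('scene')[150:190,260:310];w=eyes.get_image('wrist')[190:310,210:360]
a=cv2.resize(im,(500,400),interpolation=cv2.INTER_CUBIC);w=cv2.resize(w,(300,240),interpolation=cv2.INTER_CUBIC)
g=lambda z:np.clip(z.astype(float)*1.5,0,255).astype(np.uint8)
cv2.imwrite('pics/z.png',cv2.hconcat([g(a),cv2.copyMakeBorder(g(w),0,160,0,0,cv2.BORDER_CONSTANT)])[:,:,::-1])
E
```

```text
[0.49126704 0.06083947 0.05570847]
0 [[294.0, 259.0], [294.0, 243.0], [294.0, 226.0]] scenecrop [285. 140.]
0.01 [[294.0, 265.0], [295.0, 249.0], [295.0, 231.0]] scenecrop [285. 134.]
0.02 [[295.0, 273.0], [295.0, 255.0], [296.0, 237.0]] scenecrop [285. 128.]
0.03 [[296.0, 281.0], [296.0, 262.0], [297.0, 243.0]] scenecrop [285. 122.]
0.04 [[297.0, 290.0], [297.0, 271.0], [297.0, 251.0]] scenecrop [285. 116.]
```

View pics/z.png

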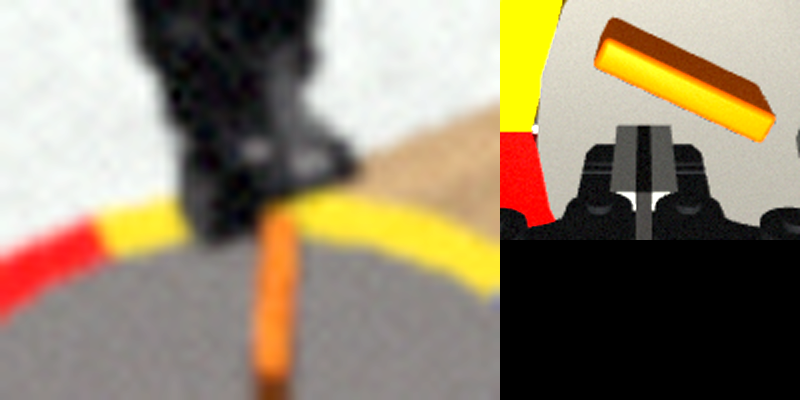

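```bash
python3 -m crank '[[0,0,0,0,0,-0.02,0],[0,0,5.4,0.0062,0.0019,0,0],[0,0,5.4,0.0062,0.0019,0,0],[0,0,5.4,0.0062,0.0019,0,0],[0,0,5.4,0.0062,0.0019,0,0],[0,0,5.4,0.0062,0.0019,0,0],[0,0,0,0.012,0,0,0],[0,0,0,0.01,0,0,0],[0,0,0,0,0,0.02,0],[0,0,0,0,0,0.01,0],[0,0,0,0,0,0.01,0],[0,0,0,0,0,0.006,0],[0,0,0,0,0,0,0]]'; python3 - <<'E'
from h import *
im=eyes.get_image('scene')[140:200,260:320];w=eyes.get_image('wrist')[150:330,180:400]
a=cv2.resize(im,(400,400),interpolation=cv2.INTER_CUBIC);w=cv2.resize(w,(400,327),interpolation=cv2.INTER_CUBIC)
g=lambda z:np.clip(z.astype(float)*1.5,0,255).astype(np.uint8)
cv2.imwrite('pics/z2.png',cv2.hconcat([g(a),cv2.copyMakeBorder(g(w),0,73,0,0,cv2.BORDER_CONSTANT)])[:,:,::-1])
s=readout.read_state();p=np.array(s['ee_pos']);C=np.array([.550,.0245]);print(((C-p[:2])@s['orientation'][:2,:2]).round(4))
m=eyes.camera_model('scene')
for h in [0,.01,.02,.03,.04]:
    q=m['intrinsics']@(m['R']@(p+[0,0,h])+m['t']);print(h,((q[:2]/q[2]-[260,140])*400/60).round())
E
```

```text
time: 7.4
ee_pos: [0.5284, 0.0993, 0.029]
orientation: [[0.693, 0.721, -0.001], [0.721, -0.693, -0.0], [-0.001, -0.001, -1.0]]
contact_force: [0.4, 0.9, 0.8]
opening: 0.0001
[-0.0394  0.067 ]
0 [272. 313.]
0.01 [273. 299.]
0.02 [274. 285.]
0.03 [275. 270.]
0.04 [275. 256.]
```

View pics/z2.png

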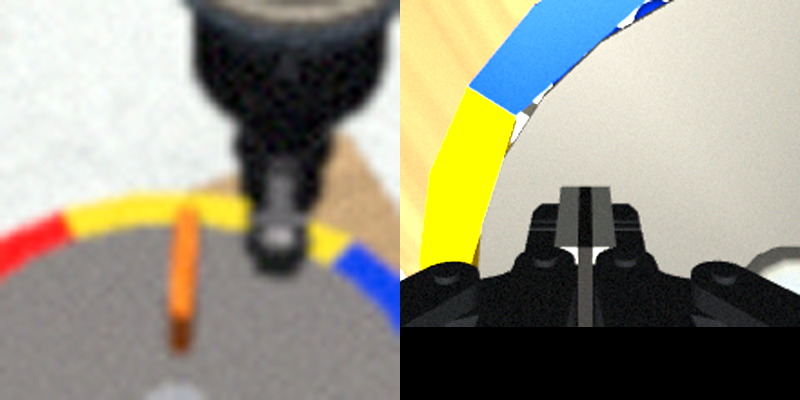

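```bash
python3 -m crank '[[0,0,0,-0.006,0,0,0],[0,0,0,-0.006,0,0,0],[0,0,0,-0.005,0,0,0],[0,0,0,-0.003,0,0,0],[0,0,0,-0.002,0,0,0],[0,0,0,0,0,0,0],[0,0,-2,-0.0023,-0.0006,0,0],[0,0,-3,-0.0035,-0.0008,0,0],[0,0,-3,-0.0035,-0.0008,0,0],[0,0,-3,-0.0035,-0.0008,0,0],[0,0,-3,-0.0035,-0.0008,0,0],[0,0,-3,-0.0035,-0.0008,0,0]]'; python3 - <<'E'
from h import *
im=eyes.get_image('scene')
s=readout.read_state();p=np.array(s['ee_pos']);C=np.array([.550,.0245]);print(((C-p[:2])@s['orientation'][:2,:2]).round(4))
measure('scene')
E
```

```text
time: 8.7
ee_pos: [0.4988, 0.0706, 0.0298]
orientation: [[0.45, 0.893, 0.001], [0.893, -0.45, 0.0], [0.001, 0.001, -1.0]]
contact_force: [3.0, 0.7, -1.2]
opening: 0.0002
[-0.0179  0.0667]
scene C0 [0.5606 0.0178] fit [0.5541 0.022  0.1179] n {'blue': 211, 'yellow': 89, 'red': 198, 'catch': 79, 'green': 192, 'purple': 218, 'orange': 77}
blue ests [71.8 66.7 74.  72.7 74.7]
blue 72.0 arm 152.3 r 0.058 opening err deg -99.6
```

```bash
python3 -m crank '[[0,0,-3,-0.0035,-0.0008,0,0],[0,0,-3,-0.0035,-0.0008,0,0],[0,0,-3,-0.0035,-0.0008,0,0],[0,0,-3,-0.0035,-0.0008,0,0],[0,0,-3,-0.0035,-0.0008,0,0],[0,0,-3,-0.0035,-0.0008,0,0],[0,0,-3,-0.0035,-0.0008,0,0],[0,0,-3,-0.0035,-0.0008,0,0],[0,0,-3,-0.0035,-0.0008,0,0],[0,0,-3,-0.0035,-0.0008,0,0],[0,0,-3,-0.0035,-0.0008,0,0],[0,0,-3,-0.0035,-0.0008,0,0],[0,0,-3,-0.0035,-0.0008,0,0],[0,0,-3,-0.0035,-0.0008,0,0]]'; python3 - <<'E'
from h import *
s=readout.read_state();p=np.array(s['ee_pos']);C=np.array([.550,.0245]);print(((C-p[:2])@s['orientation'][:2,:2]).round(4))
measure('scene')
E
```

```text
time: 10.2
ee_pos: [0.4815, 0.0245, 0.0297]
orientation: [[-0.262, 0.965, 0.0], [0.965, 0.262, 0.0], [0.0, 0.0, -1.0]]
contact_force: [0.5, 1.1, 0.6]
opening: 0.0
[-0.0179  0.0661]
scene C0 [0.5606 0.0178] fit [0.5541 0.022  0.1179] n {'blue': 210, 'yellow': 91, 'red': 173, 'catch': 79, 'green': 194, 'purple': 216, 'orange': 134}
blue ests [71.7 62.2 77.3 72.8 74.7]
blue 71.7 arm -165.6 r 0.0601 opening err deg -57.3
```

```bash
python3 -m crank '[[0,0,-3,-0.0035,-0.0008,0,0],[0,0,-3,-0.0035,-0.0008,0,0],[0,0,-3,-0.0035,-0.0008,0,0],[0,0,-3,-0.0035,-0.0008,0,0],[0,0,-3,-0.0035,-0.0008,0,0],[0,0,-3,-0.0035,-0.0008,0,0],[0,0,-3,-0.0035,-0.0008,0,0],[0,0,-3,-0.0035,-0.0008,0,0],[0,0,-3,-0.0035,-0.0008,0,0],[0,0,-3,-0.0035,-0.0008,0,0],[0,0,-3,-0.0035,-0.0008,0,0],[0,0,-3,-0.0035,-0.0008,0,0],[0,0,-3,-0.0035,-0.0008,0,0],[0,0,-3,-0.0035,-0.0008,0,0],[0,0,-3,-0.0035,-0.0008,0,0],[0,0,-3,-0.0035,-0.0008,0,0],[0,0,-1.5,-0.0017,-0.0004,0,0],[0,0,-1,-0.0011,-0.0003,0,0],[0,0,-1,-0.0011,-0.0003,0,0],[0,0,0,0,0,0,0]]'; python3 - <<'E'
from h import *
s=readout.read_state();p=np.array(s['ee_pos']);C=np.array([.550,.0245]);o=s['orientation'];print(((C-p[:2])@o[:2,:2]).round(4),np.degrees(np.arctan2(-o[1,1],-o[0,1])))
measure('scene')
E
```

```text
time: 12.25
ee_pos: [0.5076, -0.0289, 0.0297]
orientation: [[-0.918, 0.397, -0.0], [0.397, 0.918, 0.0], [0.0, 0.0, -1.0]]
contact_force: [-2.2, -0.0, -0.5]
opening: -0.0004
[-0.0177  0.0658] -113.36881366554958
scene C0 [0.5606 0.0178] fit [0.5536 0.0214 0.118 ] n {'blue': 242, 'yellow': 107, 'red': 43, 'catch': 76, 'green': 192, 'purple': 217, 'orange': 159}
blue ests [71.8 64.2 94.7 73.3 74.8]
blue 75.7 arm -114.0 r 0.0613 opening err deg -9.7
```

```bash
python3 -m crank '[[0,0,-1,-0.0012,-0.0003,0,0],[0,0,-1,-0.0012,-0.0003,0,0],[0,0,-1,-0.0012,-0.0003,0,0],[0,0,-1,-0.0012,-0.0003,0,0],[0,0,-1,-0.0012,-0.0003,0,0],[0,0,-1,-0.0012,-0.0003,0,0],[0,0,-0.5,-0.0006,-0.0002,0,0],[0,0,0,0,0,0,0],[0,0,0,0.006,0,0,0],[0,0,0,0.01,0,0,0],[0,0,0,0.02,0,-0.02,0],[0,0,0,0,0,-0.04,0],[0,0,0,0,0,-0.04,0],[0,0,0,0.03,-0.03,-0.03,0],[0,0,0,0.03,-0.03,0,0],[0,0,0,0,0,0,0]]'; python3 - <<'E'
from h import *
for c in ['scene','top']:measure(c)
im=eyes.get_image('top')[135:305,150:420];cv2.imwrite('pics/c3.png',cv2.resize(im,None,fx=2.9,fy=2.9,interpolation=cv2.INTER_CUBIC)[:,:,::-1])
E
```

```text
time: 13.9
ee_pos: [0.4018, -0.0628, 0.159]
orientation: [[-0.957, 0.291, -0.001], [0.291, 0.957, -0.0], [0.001, -0.001, -1.0]]
contact_force: [-0.5, 0.1, -0.1]
opening: -0.0
scene C0 [0.5606 0.0178] fit [0.5539 0.0213 0.1177] n {'blue': 253, 'yellow': 144, 'red': 197, 'catch': 79, 'green': 194, 'purple': 213, 'orange': 154}
blue ests [72.7 71.3 73.7 73.2 75.4]
blue 73.3 arm -107.6 r 0.0615 opening err deg -0.8
top C0 [0.5464 0.0228] fit [0.5507 0.0245 0.1164] n {'blue': 454, 'yellow': 437, 'red': 18, 'catch': 60, 'green': 363, 'purple': 316, 'orange': 0}
blue ests [72.1 72.2 44.7 73.6 74. ]
blue 67.5 arm nan r nan opening err deg nanh.py:27: RuntimeWarning: Mean of empty slice.
  o=pts['orange'].mean(0)-C
  ret = um.true_divide(
```

View pics/c3.png

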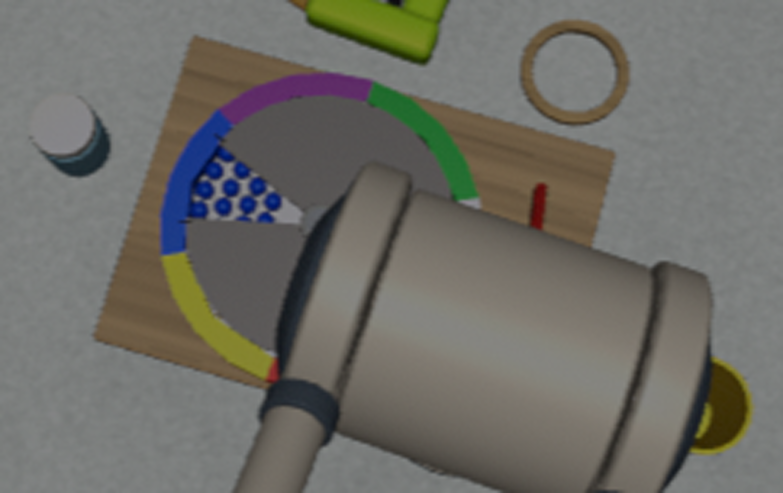

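```bash
python3 -m crank '[[0,0,0,-0.0297,-0.011,0,0],[0,0,0,-0.0297,-0.011,0,0],[0,0,0,-0.0297,-0.011,0,0],[0,0,0,-0.0297,-0.011,0,0],[0,0,0,-0.0297,-0.011,0,0],[0,0,0,-0.0297,-0.011,0,0],[0,0,8.5,0,0,0,0],[0,0,8.5,0,0,0,0],[0,0,8.5,0,0,0,0],[0,0,8.5,0,0,0,0],[0,0,8.5,0,0,0,0],[0,0,8.5,0,0,0,0],[0,0,8.5,0,0,0,0],[0,0,8.5,0,0,0,0],[0,0,8.5,0,0,0,0],[0,0,2,0,0,0,0],[0,0,0,0,0,0.03,0],[0,0,0,0,0,0.02,0],[0,0,0,0,0,0,0]]'; python3 - <<'E'
from h import *
s=readout.read_state();p=np.array(s['ee_pos']);R=np.array(s['orientation'])
w=eyes.get_image('wrist')
# catch from wrist at z=.074, post top z=.076
m=eyes.camera_model('wrist');T=np.array(m['tool_from_camera']);o=p+R@T[:3,3]
def wb(uv,z):
    d=np.c_[np.atleast_2d(uv).astype(float),np.ones(len(np.atleast_2d(uv)))]@np.linalg.inv(m['intrinsics']).T@(R@T[:3,:3]).T
    return o[:2]+d[:,:2]*((z-o[2])/d[:,2])[:,None]
for d in finder.outline_of('wrist','catch')[:2]:
    v,u=np.nonzero(d['pixels']);print(d['confidence'],d['box'])
v,u=np.nonzero(masks(w)['red']);k=wb(np.c_[u,v],.074);C=[.55,.0245]
r=np.linalg.norm(k-C,axis=1);k=k[(r>.133)&(r<.22)]
mm=k.mean(0);ww,vv=np.linalg.eigh(np.cov((k-mm).T));q=(k-mm)@vv[:,1];print('catch',(mm+q.min()*vv[:,1]).round(4),(mm+q.max()*vv[:,1]).round(4),len(k))
P=np.array([.509,-.134]);print('P in tool',((P-p[:2])@R[:2,:2]).round(4))
cv2.imwrite('pics/w4.png',w[:,:,::-1])
E
```

```text
time: 15.95
ee_pos: [0.5568, -0.1758, 0.1056]
orientation: [[0.093, 0.996, -0.004], [0.996, -0.093, 0.002], [0.002, -0.005, -1.0]]
contact_force: [-0.3, -0.2, -0.1]
opening: -0.0003
0.74 [197.7, 162.0, 119.3, 30.9]
0.28 [83.0, 0.0, 329.3, 126.4]
catch [ 0.5844 -0.141 ] [ 0.522  -0.1353] 1124
P in tool [ 0.0372 -0.0514]
```

View pics/w4.png

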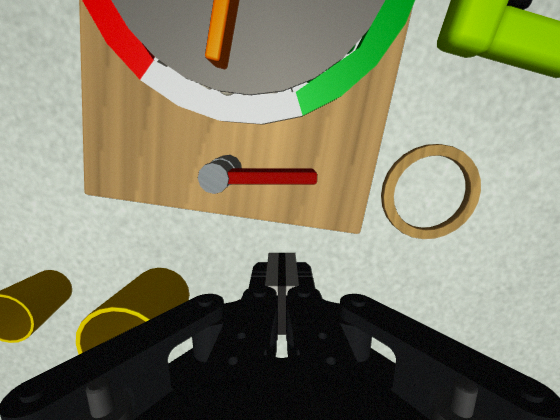

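```bash
python3 -m crank '[[0,0,0,0,0,0.025,0],[0,0,0,0,0,0.02,0],[0,0,0,0,0,0.016,0],[0,0,0,0,0,0.01,0],[0,0,0,0,0,0.005,0],[0,0,0,0.006,0,0,0],[0,0,0,0.006,0,0,0],[0,0,0,0.005,0,0,0],[0,0,0,0.002,0,0,0],[0,0,-2,0.0018,0.0005,0,0],[0,0,-3,0.0027,0.0008,0,0],[0,0,-3,0.0027,0.0008,0,0],[0,0,-3,0.0027,0.0008,0,0],[0,0,-3,0.0027,0.0008,0,0],[0,0,-3,0.0027,0.0008,0,0],[0,0,-3,0.0027,0.0008,0,0],[0,0,0,0,0,0,0]]'; cat >>h.py <<'E'
def catch():
    s=readout.read_state();p=np.array(s['ee_pos']);R=np.array(s['orientation']);P=np.array([.509,-.134])
    print('P in tool',((P-p[:2])@R[:2,:2]).round(4),'phi tool',np.degrees(np.arctan2(R[1,1],R[0,1])).round(1))
    for c in ['scene','top']:
        im=eyes.get_image(c);v,u=np.nonzero(masks(im)['red']);k=bp(c,np.c_[u,v],.074)
        r=np.linalg.norm(k-P,axis=1);f=np.linalg.norm(bp(c,np.c_[u,v],.038)-[.551,.0235],axis=1);k=k[(r>.016)&(r<.085)&~((f>.1)&(f<.13)&(np.linalg.norm(k-P,axis=1)>.085))]
        if len(k)>8:
            d=k.mean(0)-P;print(c,len(k),'phi',np.degrees(np.arctan2(d[1],d[0])).round(1),'maxr',np.linalg.norm(k-P,axis=1).max().round(3))
E
python3 -c "
from h import *
catch()"
```

```text
time: 17.75
ee_pos: [0.5642, -0.1398, 0.0329]
orientation: [[-0.254, 0.967, 0.001], [0.967, 0.254, -0.0], [-0.0, 0.001, -1.0]]
contact_force: [-0.1, 0.3, 0.6]
opening: 0.0002
P in tool [ 0.0196 -0.0519] phi tool 14.7
```

```bash
cat >>h.py <<'E'
def wcatch():
    s=readout.read_state();p=np.array(s['ee_pos']);R=np.array(s['orientation']);P=np.array([.509,-.134])
    w=eyes.get_image('wrist');m=eyes.camera_model('wrist');T=np.array(m['tool_from_camera']);o=p+R@T[:3,3]
    v,u=np.nonzero(masks(w)['red']);uv=np.c_[u,v,np.ones(len(u))]
    d=uv@np.linalg.inv(m['intrinsics']).T@(R@T[:3,:3]).T
    k=o[:2]+d[:,:2]*((.074-o[2])/d[:,2])[:,None]
    r=np.linalg.norm(k-P,axis=1);k=k[(r>.016)&(r<.08)]
    if len(k): q=k.mean(0)-P;print('wrist',len(k),'phi',np.degrees(np.arctan2(q[1],q[0])).round(1))
    cv2.imwrite('pics/wl.png',w[:,:,::-1])
E
python3 -c "
from h import *
wcatch();catch()"
```

```text
wrist 3195 phi 15.5
P in tool [ 0.0196 -0.0515] phi tool 14.6
```

```bash
python3 -m crank '[[0,0,-3,0.0027,0.0009,0,0],[0,0,-3,0.0027,0.0009,0,0],[0,0,-3,0.0027,0.0009,0,0],[0,0,-3,0.0027,0.0009,0,0],[0,0,-3,0.0027,0.0009,0,0],[0,0,-3,0.0027,0.0009,0,0],[0,0,-3,0.0027,0.0009,0,0],[0,0,-3,0.0027,0.0009,0,0],[0,0,-3,0.0027,0.0009,0,0],[0,0,-3,0.0027,0.0009,0,0],[0,0,-3,0.0027,0.0009,0,0],[0,0,-3,0.0027,0.0009,0,0],[0,0,-3,0.0027,0.0009,0,0],[0,0,-3,0.0027,0.0009,0,0],[0,0,-3,0.0027,0.0009,0,0],[0,0,-3,0.0027,0.0009,0,0],[0,0,-2,0.0018,0.0006,0,0],[0,0,0,0,0,0,0]]'
python3 -c "
from h import *
wcatch();catch()"
```

```text
time: 19.8
ee_pos: [0.5482, -0.0968, 0.0326]
orientation: [[-0.904, 0.428, -0.0], [0.428, 0.904, 0.0], [0.0, -0.0, -1.0]]
contact_force: [1.2, -1.5, -0.2]
opening: 0.0002
wrist 3289 phi 64.5
P in tool [ 0.0195 -0.0504] phi tool 64.6
scene 32 phi 49.5 maxr 0.07
```

10–11° left; small steps, watching the force.

```bash
python3 -m crank '[[0,0,-1.5,0.0014,0.0004,0,0],[0,0,-1.5,0.0014,0.0004,0,0],[0,0,-1.5,0.0014,0.0004,0,0],[0,0,-1.5,0.0014,0.0004,0,0],[0,0,-1,0.0009,0.0003,0,0],[0,0,-1,0.0009,0.0003,0,0],[0,0,0,0,0,0,0]]'
python3 -c "
from h import *
wcatch()"
python3 -m crank '[[0,0,-0.6,0.0006,0.0001,0,0],[0,0,0,0,0,0,0]]'
python3 -m crank '[[0,0,-0.6,0.0006,0.0001,0,0],[0,0,0,0,0,0,0]]'
python3 -m crank '[[0,0,-0.6,0.0006,0.0001,0,0],[0,0,0,0,0,0,0]]'
python3 -c "
from h import *
wcatch()"
```

```text
time: 20.65
ee_pos: [0.5421, -0.0919, 0.0325]
orientation: [[-0.955, 0.297, -0.0], [0.297, 0.955, 0.0], [0.0, -0.0, -1.0]]
contact_force: [0.2, -0.5, -0.6]
opening: 0.0006
wrist 3277 phi 72.8
time: 20.9
ee_pos: [0.5417, -0.0917, 0.0325]
orientation: [[-0.958, 0.288, 0.0], [0.288, 0.958, 0.0], [-0.0, 0.0, -1.0]]
contact_force: [0.2, -0.3, 0.7]
opening: 0.0003
time: 21.1
ee_pos: [0.5412, -0.0914, 0.0326]
orientation: [[-0.961, 0.278, 0.0], [0.278, 0.961, 0.0], [-0.0, 0.0, -1.0]]
contact_force: [1.4, 0.1, 0.3]
opening: -0.0001
time: 21.3
ee_pos: [0.5406, -0.0911, 0.0326]
orientation: [[-0.964, 0.268, 0.0], [0.268, 0.964, 0.0], [0.0, 0.0, -1.0]]
contact_force: [0.6, 1.2, 0.6]
opening: 0.0
wrist 3266 phi 74.7
```

```bash
for i in 1 ; do python3 -m crank '[[0,0,0,0.0005,0,0,0],[0,0,0,0,0,0,0]]'|grep force
python3 -m crank '[[0,0,0,0.0005,0,0,0],[0,0,0,0,0,0,0]]'|grep force
python3 -m crank '[[0,0,0,0.0005,0,0,0],[0,0,0,0,0,0,0]]'|grep force; done
python3 -c "
from h import *
wcatch()"
```

```text
contact_force: [0.2, -0.4, 0.3]
contact_force: [1.5, 0.4, 1.1]
contact_force: [1.9, 0.0, 0.2]
wrist 3249 phi 76.4
```

```bash
python3 -m crank '[[0,0,0,0.0005,0,0,0],[0,0,0,0,0,0,0]]'|grep force
python3 -m crank '[[0,0,0,0.0005,0,0,0],[0,0,0,0,0,0,0]]'|grep force
python3 -m crank '[[0,0,0,0.0005,0,0,0],[0,0,0,0,0,0,0]]'|grep force
python3 -c "
from h import *
wcatch()"
```

```text
contact_force: [2.6, -0.3, -0.9]
contact_force: [5.2, -0.6, -1.1]
contact_force: [7.4, -1.8, -2.6]
wrist 3247 phi 76.5
```

Force is rising and the angle has stopped: it's at the end stop. Retreat and check.

```bash
python3 -m crank '[[0,0,0,-0.004,0,0,0],[0,0,0,-0.01,0,0,0],[0,0,0,-0.02,0,-0.02,0],[0,0,0,0,0,-0.04,0],[0,0,0,0,0,-0.04,0],[0,0,0,0,0,-0.04,0],[0,0,0,0.04,0.02,-0.01,0],[0,0,0,0.045,0.01,0,0],[0,0,0,0.045,0,0,0],[0,0,0,0.045,0,0,0],[0,0,0,0.045,0,0,0],[0,0,0,0,0,0,0],[0,0,0,0,0,0,0]]'
python3 - <<'E'
from h import *
catch();measure('scene')
ref={'scene':cv2.imread('pics/scene0.png')}
a=eyes.get_image('scene');b=eyes.get_image('top')
cv2.imwrite('pics/f.png',cv2.hconcat([cv2.resize(a[130:330,110:380],(400,296)),cv2.resize(b[100:310,140:430],(400,296))])[:,:,::-1])
for q in ['jar','glue_gun','cup','hoop']:
    for d in finder.outline_of('top',q)[:3]: print(q,round(d['confidence'],2),d['box'])
E
```

```text
time: 23.95
ee_pos: [0.3666, -0.0116, 0.183]
orientation: [[-0.963, 0.268, 0.001], [0.268, 0.963, -0.0], [-0.001, -0.0, -1.0]]
contact_force: [0.9, 0.3, -0.3]
opening: 0.0002
P in tool [-0.17   -0.0798] phi tool 74.5
scene 91 phi 86.1 maxr 0.085
top 92 phi 72.5 maxr 0.072
scene C0 [0.5606 0.0178] fit [0.5539 0.0212 0.1177] n {'blue': 254, 'yellow': 143, 'red': 227, 'catch': 17, 'green': 194, 'purple': 211, 'orange': 158}
blue ests [72.8 71.1 79.8 73.3 74.9]
blue 74.4 arm -107.2 r 0.0616 opening err deg -1.6
jar 0.58 [160.4, 166.1, 25.8, 32.3]
glue_gun 0.94 [246.5, 110.1, 63.1, 46.8]
glue_gun 0.44 [327.6, 141.1, 37.1, 36.3]
cup 0.88 [371.9, 255.8, 39.4, 38.1]
cup 0.78 [424.9, 265.5, 31.7, 25.9]
cup 0.6 [364.3, 317.1, 29.0, 25.1]
hoop 0.73 [330.0, 142.3, 34.3, 38.5]
```

View pics/f.png

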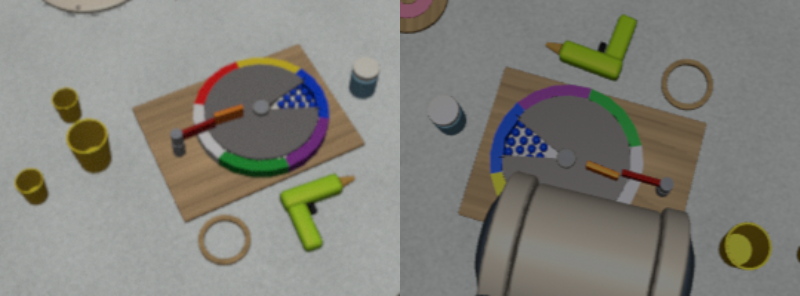

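Both views show the opening over the blue beads, the catch in line with the orange arm, the bystanders in place and the robot clear.

```bash
python3 -c "
from plant import job
print(job.hand_in())"
```

```text
the job is handed in; nothing more can be done
None
```

I pushed the orange arm about 117° counter-clockwise with the closed fingertips until the opening stood over the blue beads. I then swung the red catch shut against its end stop, backed off and handed in at about 24 s. No verdict came back.

**First push missed:** the first pass went over the orange arm without touching it. The fingertips sit about 28 mm higher than the reported TCP, judged from the scene picture. I went 26 mm lower and repeated the push.

**Cover:** the scene camera put the opening within 1–2° of blue. Both last pictures show it over the blue beads.

**Catch:** the wrist camera read 76.5° against an expected 75.4°. The angle stopped changing while the force rose to about 7 N, so I took it as at the stop. After backing off, the top camera read 72.5°. The scene camera read 86°, which I discounted because that reading most likely includes red tray-rim pixels. The last picture shows the catch lined up with the orange arm.

**Forces:** the sampled readings peaked at about 3 N on the cover and 8 N on the catch, well under the limits.

**Bystanders:** in the top view the jar, glue gun, cup and hoop are within about 4 pixels (under 10 mm) of where they started, and the jar and cup are upright. The robot was clear of everything.

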